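# Slide the bowl home between the treat jars

## Robot

A 6-joint arm with a two-finger parallel gripper is mounted at the origin on the work surface. World frame = base frame: x ahead of the robot, y to its left, z up, the work surface at z = 0. Lengths are in m, angles in rad, forces in N, time in s.
With the tool pointing down it reaches from about 0.3 to 0.875 m from the base axis. Payload 6.4 kg.
Tool frame: the origin (TCP) lies midway between the tips of the shut fingers; the grasp point (between the pads) lies 19 mm behind it; z points along the fingers, y is the direction in which the jaws open and shut (so a half turn about z gives the same grasp; the last joint's range is limited). The gripper opens to 85 mm and grips with 20 to 120 N. Pads are 22 mm wide; open, the fingers measure 114 mm over their backs; the gripper's body (76 mm by 85 mm) begins 54 mm behind the grasp point. The pads swing forward as they close: fully open they stand 13 mm farther back than shut.
Start: joints at [-1.455, 0.181, 1.607, -0, 1.354, -0.206], TCP at [0.182, -0.545, 0.231] pointing down, gripper open.
Joint ranges: [-2.99, 2.99], [-0.89, 2.07], [0.3, 2.58], [-1.14, 4.28], [0, 2.63], [-3.12, 3.12]. Speed limits (rad/s): [2.57, 2.57, 3.01, 3.14, 3.14, 3.14].

## Interface

Orientations are given as a unit quaternion [w, x, y, z].
In Python, from bench import ctrl gives the robot as it stands.
- The arm moves only by the tool apply_moves, never from a script. Its argument "plan" is a list of rows, each an object with "translation": the shift along the tool's x, y, z in m, a list of three; "angular": the turn, a rotation vector about the tool's x, y, z in rad, a list of three; "hand": the finger opening in m, from 0 to 0.0854. In form: [{"translation": [x, y, z], "angular": [rx, ry, rz], "hand": hand}, ...]. A call has 1 to 10 rows; each row shifts and turns the commanded pose from where the row before left it, along the tool's axes as they then stand; what a row does not reach is not made up. A row lasts 1/8 s, in which the tool goes at most 62.5 mm and 10.7 degrees, less where a joint would pass 70% of its speed; a pose out of reach is approached as far as the arm can. A call with a gripper value outside its range is refused whole. The fingers move at their own pace and stop on an object; the grip force is fixed at half the most. Time passes only in rows, so rows that do not move let the fingers close. It gives the time, the measured TCP pose, the force and the opening at its end, in the units of the state.
- ctrl.get_obs(): the state, without advancing time (a new reading comes with each control period).
- ctrl.camera(name): name is "scene" or "top" or "wrist"; returns a dict with "img" (420x560x3 uint8, red, green, blue), "K" (3x3 intrinsics, pixels), "k1" (the pictures are not rectified: a ray, as slopes to the right and down, at radius r is drawn at 1 + k1 r^2 times it, then the intrinsics apply), "eye" and "orientation" of the camera in the world. Camera axes: x right, y up, looking along -z (the intrinsics and any distortion apply to the point x, -y, -z); pixel columns grow to the right and rows downward; lengths in m; the calibration is good to about 2 mm. A picture is of the moment at which its call begins. There is no depth.
- ctrl.hand_in(): hands the job in, once; it reports no verdict.
The state is a dict: "time_s": time; "q": joint angles; "dq": joint speeds; "joint_efforts": joint torques, N m; "eef_pos": TCP position; "eef_rot": TCP orientation; "wrist_force": force on the tool from outside, world axes, zero at the start; "torque": the same for the moment, N m; "opening": opening from 0.0 (shut) to 1.0 (fully open).
Only numpy, scipy, OpenCV 4.12 (cv2) and the standard library are available. Lean on these libraries where they do the work, as an engineer would, in place of code of your own. Each camera call takes 0.05 s, during which the arm holds its last target.

## Task

Put the yellow bowl away: push it along the shelf with your fingertips, through the gap between the two glass treat jars, until it stands wholly on the round cork inlay behind them. Only slide it, never lift or tip it; it may brush the jars, but do not shove against the glass, and leave the ring, the clicker and the pull-out tray where they are. Finish with the hand clear of everything.

Things in the scene. Friction and masses are not known exactly. Their poses are not given: they have to be found in the camera images.
- bowl: Yellow silicone bowl, loose, empty, open-topped: upright round wall, 110 mm outside diameter at every height, 50 mm high, wall 4 mm, 0.13 to 0.27 kg. It stands on the shelf, on the robot's side of the jars, and slides on its flat underside. Origin: centre of its underside; z up; its yaw means nothing.
- jars: Two clear glass jars with twist caps (steel, black), fixed to the shelf, 117 mm apart. Each is 80 mm in diameter to 54 mm above the shelf, then narrows to a 72 mm cap, top 78 mm above the shelf. Origin: on the shelf surface midway between the jars; x points through the gap from the robot's side towards the cork inlay; y along the line of the jars, their axes at y = +98.5 and -98.5 mm; z up.
- inlay (a point): Centre of the round cork inlay, flush with the shelf surface, 138 mm in diameter: the place of the bowl. It lies 85 mm along +x from the origin of the jars, on the middle line of the gap; axes as those of the jars. The shelf's back upstand begins about 86 mm beyond it.
- shelf: Brushed aluminium shelf, fixed, flat top 70 mm above the bench, 360 mm deep (x) and 700 mm wide (y), with a low upstand (27 mm) along its far edge. Origin: on the bench; x points away from the robot. The top reaches from x = -185 mm to x = +175 mm and from y = -350 mm to y = +350 mm.
- ring: Teal rubber ring lying flat on the shelf, loose, 80 mm outside and 52 mm inside diameter, 16 mm high; leave it. Origin: centre of its underside.
- clicker: Black plastic clicker lying flat on the shelf, loose, 56 x 34 mm, 19 mm high over its button; leave it. Origin: centre of its underside; x along its length.
- tray_front (a point): Middle of the front face of the shallow pull-out tray under the shelf's front lip, 28 mm above the bench; the tray slides along the shelf's x, stiffly, is partly pulled out towards the robot at the start and stays below the shelf top (highest point 48 mm above the bench); leave it.
Not all that is in view belongs to the job. Of the things like the bowl, leave any that is blue, green or turquoise; of the rest the larger one is meant.

How it is judged:
By the outcome, as a careful person would: the job done as asked, in the order asked, and still so for the second after the job is handed in, with the robot touching nothing.
It also fails if it takes over 51 s, if anything falls off the work surface, if the arm or the gripper's body presses on something with over 40 N, if the wrist force passes 120 N, or if a joint passes its speed limit or range.

## Working session

There is one attempt and no reset: what is moved stays moved. The work goes in short steps, Python scripts to look and compute and a tool call to move; the robot and the scene stay as the last step left them, time stands still between calls to the robot, and variables do not carry over. Pictures are saved under pics/ and viewed, and the job is handed in when it is done.

Besides the shell and the picture viewer there is one more tool, called as name([rows], argument=value, ...), one row to a line, values as JSON. apply_moves: Moves the arm, as the interface text tells. Its arguments: {"type":"object","properties":{"plan":{"type":"array","items":{"type":"object","properties":{"translation":{"type":"array","items":{"type":"number"}},"angular":{"type":"array","items":{"type":"number"}},"hand":{"type":"number"}}}}},"required":["plan"]}

```bash
mkdir -p pics; ls; cat > h.py <<'E'
import numpy as np,cv2
from scipy.spatial.transform import Rotation as R
from bench import ctrl
def rot(q): return R.from_quat([q[1],q[2],q[3],q[0]]).as_matrix()
def ray(c,u,v):
    K=c['K'];x=(u-K[0][2])/K[0][0];y=(v-K[1][2])/K[1][1]
    k=c['k1'];a,b=x,y
    for _ in range(30):
        s=1+k*(a*a+b*b);a,b=x/s,y/s
    return rot(c['orientation'])@np.array([a,-b,-1.])
def plane(c,u,v,z):
    d=ray(c,u,v);e=np.array(c['eye']);return e+d*(z-e[2])/d[2]
def proj(c,p):
    q=rot(c['orientation']).T@(np.array(p)-c['eye']);x,y=q[0]/-q[2],-q[1]/-q[2]
    s=1+c['k1']*(x*x+y*y);K=c['K'];return K[0][0]*x*s+K[0][2],K[1][1]*y*s+K[1][2]
def save(c,n): cv2.imwrite('pics/'+n,c['img'][:,:,::-1])
E
python3 - <<'E'
from h import *
import pickle
o=ctrl.get_obs();print(o)
for n in ['scene','top','wrist']:
    c=ctrl.camera(n);save(c,n+'0.png');pickle.dump(c,open(n+'0.pkl','wb'));print(n,c['K'],c['k1'],c['eye'],c['orientation'])
E
```

```text
pics
{'time_s': 0.0, 'q': array([-1.45530546e+00,  1.81530755e-01,  1.60803696e+00, -4.35539548e-06,
        1.35377703e+00, -2.06313268e-01]), 'dq': array([ 8.63084218e-04, -1.35088701e-03, -1.55081337e-05,  1.21321201e-03,
        1.06976188e-03,  8.19780714e-04]), 'joint_efforts': array([-1.09778768e-03, -4.44867039e+01, -3.51337624e+01, -3.48129824e-04,
        9.07418726e-03, -5.02230876e-05]), 'eef_pos': array([ 0.18180239, -0.54491272,  0.23037594]), 'eef_rot': array([-8.75240178e-04,  9.87082711e-01,  1.60209092e-01,  3.76446496e-05]), 'wrist_force': array([-0.18725175, -0.43571233,  0.19749181]), 'torque': array([ 0.05440417,  0.00355632, -0.05065737]), 'opening': 0.9994696362951156}
scene [[509.30805872   0.         282.26307817]
 [  0.         509.30805872 216.94459699]
 [  0.           0.           1.        ]] -0.1682118535559744 [1.03245111 1.03188189 1.03588162] [0.2181212  0.10786303 0.40496558 0.88135781]
top [[515.51514851   0.         289.3395996 ]
 [  0.         515.51514851 215.33430178]
 [  0.           0.           1.        ]] 0.03225712258993249 [0.35216706 0.06020569 1.29502721] [ 0.70704564  0.03097983 -0.0432671  -0.70516286]
wrist [[302.73899792   0.         279.28669811]
 [  0.         302.73899792 207.0514304 ]
 [  0.           0.           1.        ]] -0.03096704507484236 [ 0.25595673 -0.5205851   0.37297419] [ 0.80167743 -0.12481214  0.09127614 -0.57741137]
```

View pics/scene0.png

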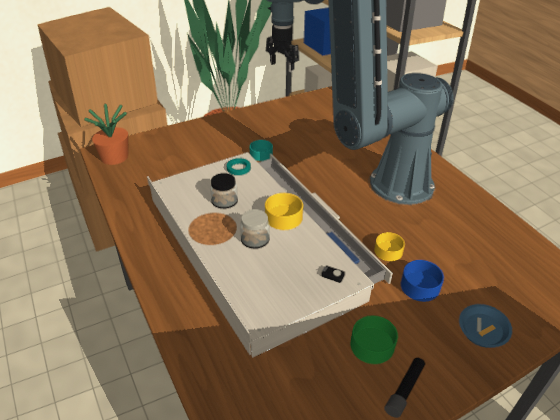

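View pics/top0.png

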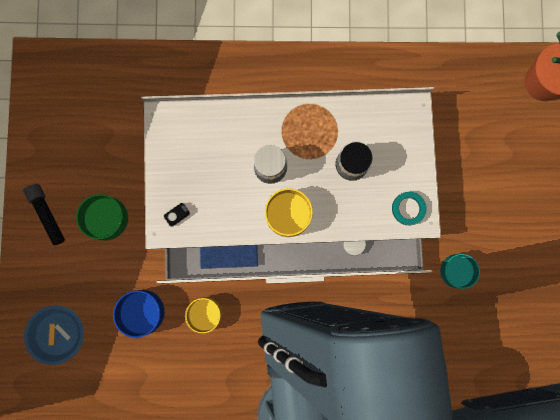

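View pics/wrist0.png

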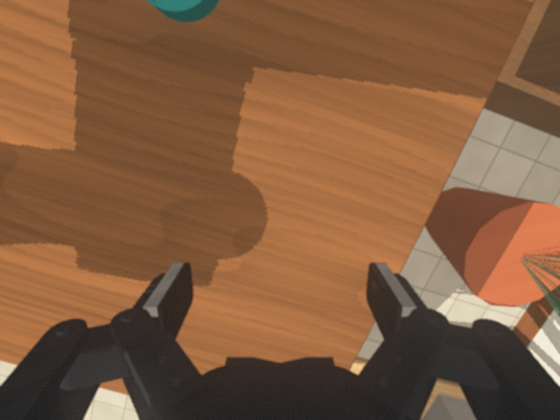

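Candidates: large yellow bowl on the shelf (top 289,212), small yellow bowl on the bench (203,315), blue (139,313), green (102,217), turquoise (461,271), and the blue dish (54,335). I'm choosing the large yellow one on the shelf, in front of the jars at (270,163) and (355,160). The inlay is at (309,131). Next I'll check it in a crop and measure.

```bash
cat > meas.py <<'E'
from h import *
def circ(c,mask,z,roi=None):
    m=mask.astype(np.uint8)
    if roi: 
        k=np.zeros_like(m);x0,y0,x1,y1=roi;k[y0:y1,x0:x1]=1;m=m*k
    cs,_=cv2.findContours(m,cv2.RETR_EXTERNAL,cv2.CHAIN_APPROX_NONE)
    q=max(cs,key=cv2.contourArea); q=cv2.convexHull(q)[:,0]
    # densify: contour points mapped to plane
    P=np.array([plane(c,u,v,z)[:2] for u,v in max(cs,key=cv2.contourArea)[:,0]])
    hull=cv2.convexHull(P.astype(np.float32))
    (e,ax,an)=cv2.fitEllipse(P.astype(np.float32)*1000)
    mc=cv2.minEnclosingCircle(P.astype(np.float32)*1000)
    return np.round(e,1),np.round(ax,1),np.round(mc[0],1),round(mc[1],1)
E
python3 - <<'E'
from meas import *
import pickle
c=pickle.load(open('top0.pkl','rb'));im=c['img']
cv2.imwrite('pics/crop0.png',cv2.resize(im[80:290,140:450,::-1],None,fx=2.5,fy=2.5,interpolation=cv2.INTER_CUBIC))
hsv=cv2.cvtColor(im,cv2.COLOR_RGB2HSV);H,S,V=cv2.split(hsv)
print('bowl',circ(c,(H>18)&(H<35)&(S>120),0.12,(250,170,340,250)))
print('inlay',circ(c,(H<18)&(S>90),0.07,(260,97,360,165)))
print('blackcap',circ(c,(V<60),0.148,(320,130,385,185)))
print('ring',circ(c,(H>75)&(H<100)&(S>100),0.086,(380,180,430,230)))
for u,v in [(144,98),(432,89),(147,248),(440,237)]: print(plane(c,u,v,.07 if v>150 else .097))
c=pickle.load(open('scene0.pkl','rb'));im=c['img']
cv2.imwrite('pics/crops0.png',cv2.resize(im[140:290,180:330,::-1],None,fx=4,fy=4,interpolation=cv2.INTER_CUBIC))
E
```

```text
bowl (array([484. ,  42.1]), array([107.4, 110.1]), array([483.6,  42.4]), 56.0)
inlay (array([688.1,  -9.3]), array([135. , 135.4]), array([687.9,  -9.3]), 68.9)
blackcap (array([ 605.3, -110.4]), array([68.7, 70.9]), array([ 605.3, -110.2]), 36.2)
ring (array([ 498.5, -243.5]), array([75.8, 79.7]), array([ 498.4, -243.5]), 40.6)
[0.75719112 0.38480756 0.097     ]
[ 0.78468818 -0.30249184  0.097     ]
[0.40276293 0.37435096 0.07      ]
[ 0.43070808 -0.3204506   0.07      ]
```

View pics/crop0.png

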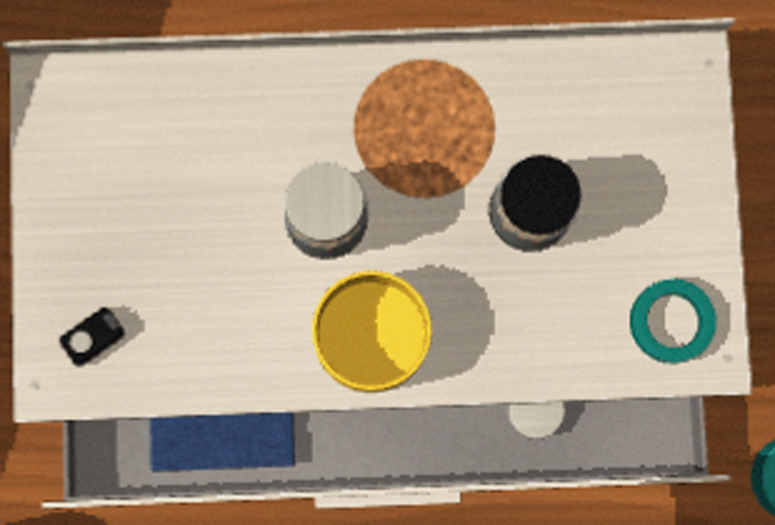

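View pics/crops0.png

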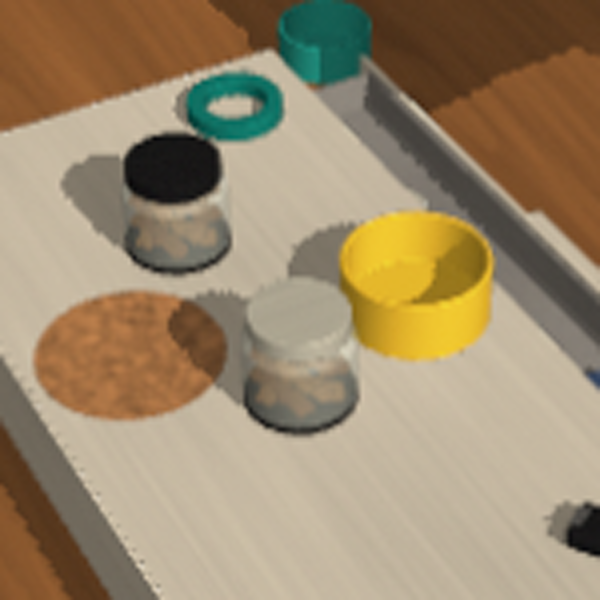

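```bash
python3 - <<'E'
from meas import *
import pickle
c=pickle.load(open('top0.pkl','rb'));im=c['img']
g=cv2.resize(im[135:190,240:300],None,fx=10,fy=10,interpolation=cv2.INTER_CUBIC)
cv2.imwrite('pics/steel.png',g[:,:,::-1])
hsv=cv2.cvtColor(im,cv2.COLOR_RGB2HSV)
for v in (155,160,165): print(v,[tuple(int(t) for t in hsv[v,u]) for u in range(246,296,2)])
E
```

```text
155 [(19, 38, 217), (19, 38, 217), (19, 38, 216), (17, 35, 219), (20, 33, 206), (21, 30, 195), (22, 34, 194), (20, 32, 194), (20, 35, 192), (21, 31, 190), (22, 33, 193), (20, 34, 193), (24, 35, 188), (21, 32, 192), (22, 34, 196), (24, 32, 191), (22, 33, 198), (22, 34, 193), (21, 33, 188), (21, 35, 145), (16, 41, 148), (15, 38, 146), (18, 40, 147), (14, 43, 147), (18, 47, 140)]
160 [(19, 34, 223), (17, 35, 224), (17, 35, 223), (18, 33, 224), (22, 31, 207), (21, 31, 195), (20, 33, 192), (21, 35, 192), (24, 32, 190), (20, 34, 195), (22, 33, 194), (24, 33, 191), (21, 32, 192), (21, 36, 192), (20, 32, 197), (21, 32, 193), (20, 33, 198), (22, 33, 192), (23, 33, 187), (21, 36, 183), (19, 29, 122), (15, 38, 148), (16, 38, 147), (19, 42, 147), (20, 38, 142)]
165 [(18, 36, 222), (18, 36, 221), (18, 37, 220), (17, 35, 224), (30, 20, 153), (23, 31, 192), (21, 31, 197), (21, 32, 193), (21, 32, 193), (23, 30, 196), (23, 33, 193), (22, 34, 194), (21, 32, 191), (21, 34, 196), (20, 32, 198), (22, 29, 192), (20, 32, 202), (20, 34, 193), (23, 33, 188), (22, 35, 139), (27, 31, 75), (18, 40, 145), (19, 43, 149), (17, 44, 150), (16, 42, 146)]
```

View pics/steel.png

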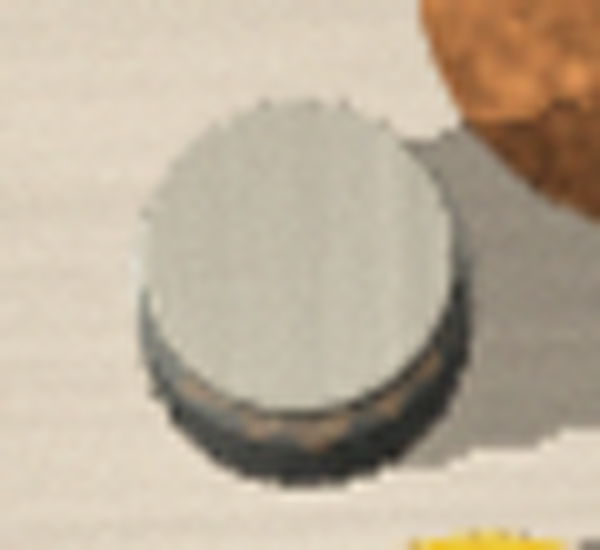

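```bash
python3 - <<'E'
from meas import *
import pickle
c=pickle.load(open('top0.pkl','rb'));im=c['img']
hsv=cv2.cvtColor(im,cv2.COLOR_RGB2HSV);H,S,V=cv2.split(hsv)
m=((V>165)&(V<209)).astype(np.uint8);m=cv2.morphologyEx(m,cv2.MORPH_OPEN,np.ones((5,5),np.uint8))
s=circ(c,m>0,.148,(246,138,294,182));print(s)
b=circ(c,(V<60),0.148,(320,130,385,185))
a=np.array(s[0]);b=np.array(b[0]);d=a-b;print(np.linalg.norm(d));print('mid',(a+b)/2,'yaw',np.arctan2(-d[0],d[1]))
i=np.array([688.1,-9.3]);w=i-(a+b)/2;print('inlay-mid',np.linalg.norm(w),np.arctan2(w[1],w[0]))
# scene camera checks
c=pickle.load(open('scene0.pkl','rb'));im=c['img'];hsv=cv2.cvtColor(im,cv2.COLOR_RGB2HSV);H,S,V=cv2.split(hsv)
print('inlay s',circ(c,(H<18)&(S>90),0.07,(180,200,250,250)))
print('black s',circ(c,(V<50),0.148,(205,170,240,188)))
E
```

```text
(array([599.1,  85.9]), array([66.8, 69.6]), array([599.6,  86.8]), 35.7)
196.39788695400978
mid [602.2  -12.25] yaw 0.03157381350627545
inlay-mid 85.95063990454054 0.034328767005521364
inlay s (array([686.9, -10. ]), array([133.7, 135.6]), array([686.8, -10.4]), 68.8)
black s (array([ 608.9, -105.2]), array([69.1, 72.5]), array([ 607.7, -103. ]), 39.9)
```

The measurements agree. Jar midpoint is about (602, -12) mm with yaw about 0.033, the inlay is at (687.5, -9.5) and the bowl at (484, 42). In the jar frame the bowl sits at (-116, +58).

My plan is to put the part-open fingertips inside the bowl and push its front wall, first diagonally to the middle line and then straight through the gap. First I'll turn the tool and narrow the fingers.

apply_moves([
  {"translation": [0, 0, 0], "angular": [0, 0, 0.17], "hand": 0.045},
  {"translation": [0, 0, 0], "angular": [0, 0, 0.17], "hand": 0.045},
  {"translation": [0, 0, 0], "angular": [0, 0, 0.17], "hand": 0.045},
  {"translation": [0, 0, 0], "angular": [0, 0, 0.17], "hand": 0.045},
  {"translation": [0, 0, 0], "angular": [0, 0, 0.17], "hand": 0.045},
  {"translation": [0, 0, 0], "angular": [0, 0, 0.17], "hand": 0.045},
  {"translation": [0, 0, 0], "angular": [0, 0, 0], "hand": 0.045},
])

```text
time_s: 1.02
eef_pos: [0.1818, -0.5453, 0.2309]
eef_rot: [-0.0, 0.94, -0.341, -0.0]
wrist_force: [-0.1, -0.6, -0.2]
opening: 0.527
```

```bash
cat > go.py <<'E'
from h import *
import sys
def st(t=None):
    o=ctrl.get_obs();r=rot(o['eef_rot']);p=o['eef_pos'];yaw=np.arctan2(r[1,0],r[0,0])
    print('t',round(o['time_s'],2),'tcp',np.round(p*1000,1),'yaw',round(yaw,4),'F',np.round(o['wrist_force'],1),'op',round(o['opening'],3),'q6',round(o['q'][5],2),'tilt z',np.round(r[:,2],4))
    J=np.array([602.2,-12.3]);a=.033;d=p[:2]*1000-J
    print('jar frame',np.round([d[0]*np.cos(a)+d[1]*np.sin(a),-d[0]*np.sin(a)+d[1]*np.cos(a)],1))
    if t is not None: print('delta tool mm',np.round(r.T@(np.array(t)-p*1000),1))
if __name__=='__main__': st([float(x) for x in sys.argv[1:4]] if len(sys.argv)>3 else None)
E
python3 go.py 484 42 230; python3 -c "
from h import *
c=ctrl.camera('wrist');save(c,'w1.png')"
```

```text
t 1.02 tcp [ 181.8 -545.3  230.9] yaw -0.6967 F [-0.1 -0.6 -0.2] op 0.527 q6 0.81 tilt z [-0.e+00  6.e-04 -1.e+00]
jar frame [-437.7 -518.8]
delta tool mm [-145.1 -644.3    1.3]
```

View pics/w1.png

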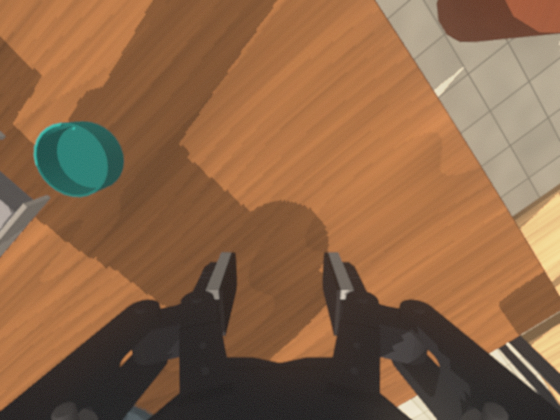

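```bash
python3 - <<'E'
from h import *
c=ctrl.camera('wrist');o=ctrl.get_obs();r=rot(o['eef_rot']);p=o['eef_pos']
for uv in [(210,262),(232,256),(150,303),(108,335),(135,300),(185,300),(345,256),(372,296),(412,303),(455,335)]:
    d=r.T@ray(c,*uv);e=r.T@(np.array(c['eye'])-p)
    print(uv,[np.round(1000*(e+d*(x-e[0])/d[0])).tolist() for x in (-.011,0,.011)])
print(np.round(r.T@(np.array(c['eye'])-p)*1000))
E
```

```text
(210, 262) [[-11.0, -43.0, 24.0], [0.0, -37.0, 4.0], [11.0, -32.0, -17.0]]
(232, 256) [[-11.0, -30.0, 32.0], [0.0, -26.0, 11.0], [11.0, -23.0, -11.0]]
(150, 303) [[-11.0, -63.0, -18.0], [0.0, -55.0, -33.0], [11.0, -47.0, -48.0]]
(108, 335) [[-11.0, -72.0, -40.0], [0.0, -63.0, -53.0], [11.0, -54.0, -65.0]]
(135, 300) [[-11.0, -71.0, -15.0], [0.0, -62.0, -31.0], [11.0, -54.0, -47.0]]
(185, 300) [[-11.0, -46.0, -15.0], [0.0, -41.0, -31.0], [11.0, -35.0, -46.0]]
(345, 256) [[-11.0, 42.0, 32.0], [0.0, 37.0, 11.0], [11.0, 32.0, -11.0]]
(372, 296) [[-11.0, 47.0, -12.0], [0.0, 41.0, -28.0], [11.0, 35.0, -44.0]]
(412, 303) [[-11.0, 65.0, -18.0], [0.0, 57.0, -33.0], [11.0, 49.0, -48.0]]
(455, 335) [[-11.0, 74.0, -40.0], [0.0, 65.0, -53.0], [11.0, 55.0, -65.0]]
[  78.    0. -142.]
```

The linkages spread to about ±55–65 mm from 33 mm or more above the TCP. That is too wide for the cap gap and the bowl rim, so I'll use a narrower opening (27 mm) and enter the bowl only down to z≈0.098.

apply_moves([
  {"translation": [-0.0104, -0.046, 0], "angular": [0, 0, 0], "hand": 0.027},
  {"translation": [-0.0104, -0.046, 0], "angular": [0, 0, 0], "hand": 0.027},
  {"translation": [-0.0104, -0.046, 0], "angular": [0, 0, 0], "hand": 0.027},
  {"translation": [-0.0104, -0.046, 0], "angular": [0, 0, 0], "hand": 0.027},
  {"translation": [-0.0104, -0.046, 0], "angular": [0, 0, 0], "hand": 0.027},
  {"translation": [-0.0104, -0.046, 0], "angular": [0, 0, 0], "hand": 0.027},
  {"translation": [-0.0104, -0.046, 0], "angular": [0, 0, 0], "hand": 0.027},
  {"translation": [-0.0104, -0.046, 0], "angular": [0, 0, 0], "hand": 0.027},
  {"translation": [-0.0104, -0.046, 0], "angular": [0, 0, 0], "hand": 0.027},
  {"translation": [-0.0104, -0.046, 0], "angular": [0, 0, 0], "hand": 0.027},
])

```text
time_s: 2.38
eef_pos: [0.3985, -0.1249, 0.2316]
eef_rot: [0.0, 0.94, -0.341, 0.0]
wrist_force: [1.0, -0.9, -0.4]
opening: 0.318
```

apply_moves([
  {"translation": [-0.0104, -0.046, 0], "angular": [0, 0, 0], "hand": 0.027},
  {"translation": [-0.0104, -0.046, 0], "angular": [0, 0, 0], "hand": 0.027},
  {"translation": [-0.0104, -0.046, 0], "angular": [0, 0, 0], "hand": 0.027},
  {"translation": [-0.0104, -0.046, 0], "angular": [0, 0, 0], "hand": 0.027},
  {"translation": [0, 0, 0], "angular": [0, 0, 0], "hand": 0.027},
  {"translation": [0, 0, 0], "angular": [0, 0, 0], "hand": 0.027},
])

```text
time_s: 3.12
eef_pos: [0.484, 0.0413, 0.2311]
eef_rot: [0.0, 0.94, -0.341, -0.0]
wrist_force: [0.3, 1.0, -0.5]
opening: 0.313
```

```bash
python3 go.py 484 42 98; python3 -c "
from h import *
c=ctrl.camera('wrist');save(c,'w2.png')
o=ctrl.get_obs();r=rot(o['eef_rot']);p=o['eef_pos']
print([proj(c,x) for x in ((.484,.042,.12),(.6022,-.0123,.07),(.6875,-.0095,.07))])
"
```

```text
t 3.12 tcp [484.   41.3 231.1] yaw -0.6958 F [ 0.3  1.  -0.5] op 0.313 q6 2.11 tilt z [-7.e-04 -4.e-04 -1.e+00]
jar frame [-116.3   57.5]
delta tool mm [ -0.4  -0.6 133.1]
[(np.float64(278.4093031603769), np.float64(203.90683973309638)), (np.float64(241.13372704969237), np.float64(56.61485737032379)), (np.float64(172.8807210056581), np.float64(-22.900508283115215))]
```

View pics/w2.png

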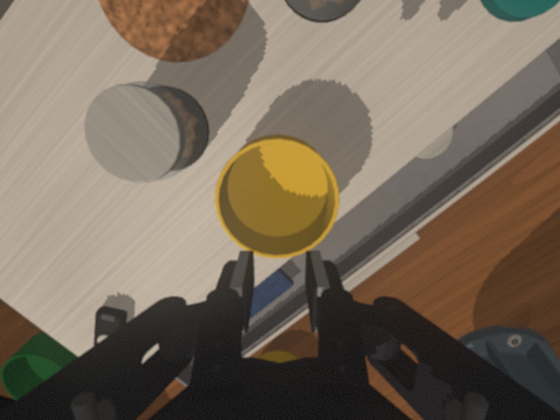

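```bash
python3 - <<'E'
from meas import *
c=ctrl.camera('wrist');im=c['img'];hsv=cv2.cvtColor(im,cv2.COLOR_RGB2HSV);H,S,V=cv2.split(hsv)
print('bowl w',circ(c,(H>18)&(H<35)&(S>120),0.12,(200,120,360,252)))
t=ctrl.camera('top');save(t,'t2.png')
E
```

```text
bowl w (array([488.1,  40.2]), array([107., 108.]), array([486.8,  40.4]), 56.1)
```

apply_moves([
  {"translation": [0.001, 0, 0.022], "angular": [0, 0, 0], "hand": 0.027},
  {"translation": [0, 0, 0.022], "angular": [0, 0, 0], "hand": 0.027},
  {"translation": [0, 0, 0.022], "angular": [0, 0, 0], "hand": 0.027},
  {"translation": [0, 0, 0.022], "angular": [0, 0, 0], "hand": 0.027},
  {"translation": [0, 0, 0.022], "angular": [0, 0, 0], "hand": 0.027},
  {"translation": [0, 0, 0.011], "angular": [0, 0, 0], "hand": 0.027},
  {"translation": [0, 0, 0.011], "angular": [0, 0, 0], "hand": 0.027},
  {"translation": [0, 0, 0], "angular": [0, 0, 0], "hand": 0.027},
])

```text
time_s: 4.28
eef_pos: [0.4847, 0.0405, 0.0989]
eef_rot: [0.0, 0.94, -0.342, -0.0]
wrist_force: [-0.6, 0.5, -0.7]
opening: 0.313
```

```bash
python3 go.py; python3 -c "
from h import *
c=ctrl.camera('wrist');save(c,'w3.png')
c=ctrl.camera('scene')
cv2.imwrite('pics/s3.png',cv2.resize(c['img'][120:280,170:370,::-1],None,fx=3.5,fy=3.5,interpolation=cv2.INTER_CUBIC))
"
```

```text
t 4.28 tcp [484.7  40.5  98.9] yaw -0.6986 F [-0.6  0.5 -0.7] op 0.313 q6 2.11 tilt z [-1.e-03  1.e-04 -1.e+00]
jar frame [-115.7   56.7]
```

View pics/w3.png

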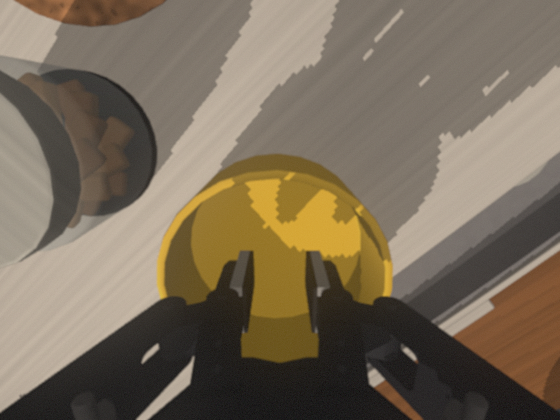

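View pics/s3.png

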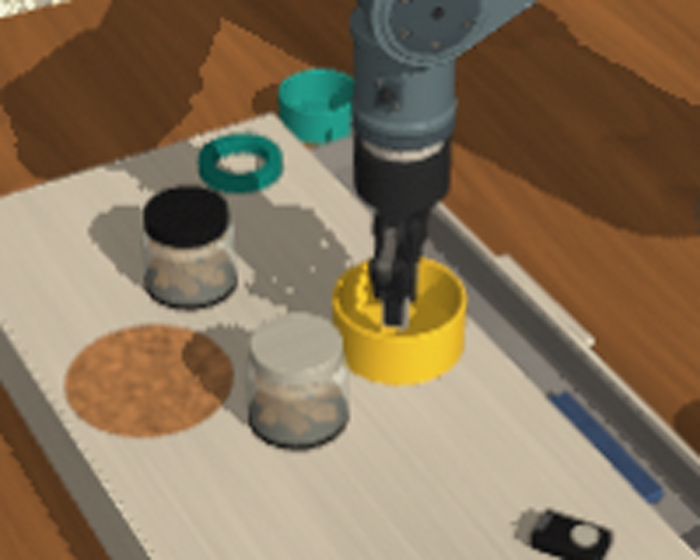

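The fingers are inside the bowl and clear of its wall and rim. Now the diagonal push.

apply_moves([
  {"translation": [0.01, 0, 0], "angular": [0, 0, 0], "hand": 0.027},
  {"translation": [0.01, 0, 0], "angular": [0, 0, 0], "hand": 0.027},
  {"translation": [0.006, 0, 0], "angular": [0, 0, 0], "hand": 0.027},
  {"translation": [0.006, 0, 0], "angular": [0, 0, 0], "hand": 0.027},
  {"translation": [0.006, 0, 0], "angular": [0, 0, 0], "hand": 0.027},
  {"translation": [0.006, 0, 0], "angular": [0, 0, 0], "hand": 0.027},
  {"translation": [0.006, 0, 0], "angular": [0, 0, 0], "hand": 0.027},
  {"translation": [0.006, 0, 0], "angular": [0, 0, 0], "hand": 0.027},
])

```text
time_s: 5.38
eef_pos: [0.5282, 0.0046, 0.0992]
eef_rot: [0.0, 0.94, -0.342, -0.0]
wrist_force: [-0.6, 0.9, -0.2]
opening: 0.317
```

```bash
python3 go.py; cat > wb.py <<'E'
from meas import *
import sys
n=sys.argv[1]
c=ctrl.camera('wrist');save(c,n+'.png');im=c['img'];hsv=cv2.cvtColor(im,cv2.COLOR_RGB2HSV);H,S,V=cv2.split(hsv)
c=ctrl.camera('top');save(c,n+'t.png')
cv2.imwrite('pics/'+n+'tc.png',cv2.resize(c['img'][80:290,200:420,::-1],None,fx=2.7,fy=2.7,interpolation=cv2.INTER_CUBIC))
c=ctrl.camera('scene')
cv2.imwrite('pics/'+n+'s.png',cv2.resize(c['img'][130:280,170:350,::-1],None,fx=3.5,fy=3.5,interpolation=cv2.INTER_CUBIC))
E
python3 wb.py w4
```

```text
t 5.38 tcp [528.2   4.6  99.2] yaw -0.6981 F [-0.6  0.9 -0.2] op 0.317 q6 2.05 tilt z [-1.e-04  0.e+00 -1.e+00]
jar frame [-73.4  19.3]
```

View pics/w4.png

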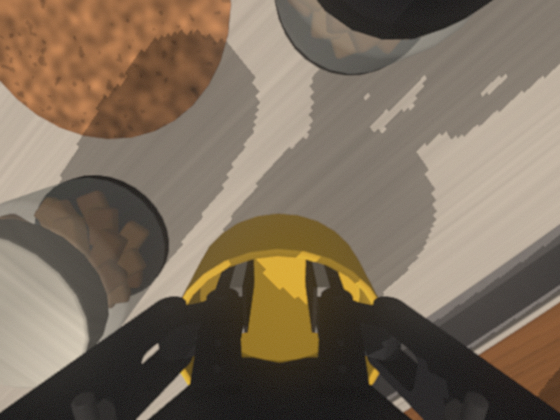

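View pics/w4tc.png

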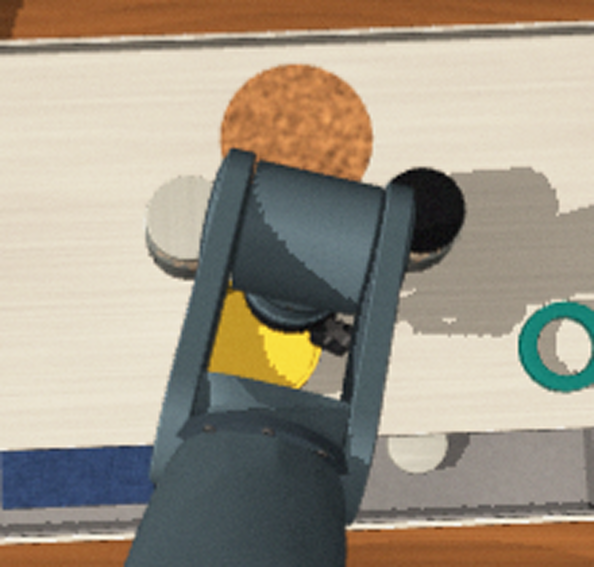

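View pics/w4s.png

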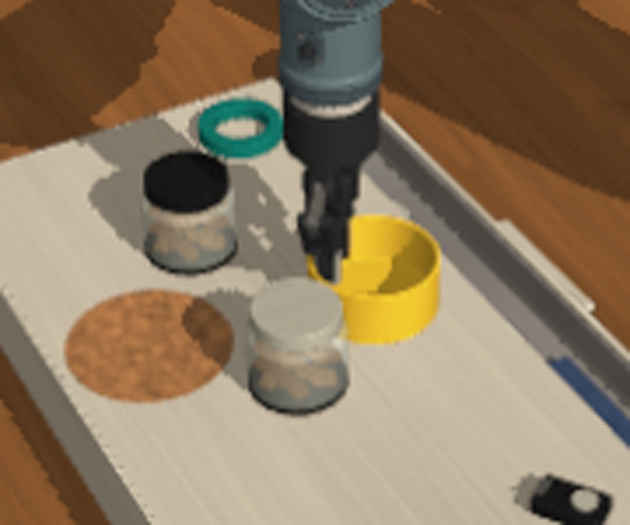

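```bash
cat > bc.py <<'E'
from meas import *
from scipy.optimize import least_squares
J=np.array([602.2,-12.3]);a=.033
def jf(p):
    d=np.array(p)-J;return np.round([d[0]*np.cos(a)+d[1]*np.sin(a),-d[0]*np.sin(a)+d[1]*np.cos(a)],1)
def fitR(P,R,x0):
    r=least_squares(lambda q:np.hypot(P[:,0]-q[0],P[:,1]-q[1])-R,x0,loss='soft_l1');return r.x,np.sqrt(np.mean(r.fun**2))
def bowl(c,half=35):
    im=c['img'];hsv=cv2.cvtColor(im,cv2.COLOR_RGB2HSV);H,S,V=cv2.split(hsv)
    m=((H>17)&(H<35)&(S>120)).astype(np.uint8)
    n,l,s,_=cv2.connectedComponentsWithStats(m);k=1+np.argmax(s[1:,4]);m=(l==k)
    o=ctrl.get_obs();r=rot(o['eef_rot']);x0=o['eef_pos'][:2]*1000-30*r[:2,0]
    P=[]
    for u in range(s[k,0],s[k,0]+s[k,2]):
        v=np.where(m[:,u])[0]
        if len(v): P.append(plane(c,u,v[0]-.5,.07)[:2]*1000)
    P=np.array(P)
    for _ in range(5):
        d=P-x0;ang=np.arctan2(d@r[:2,1],d@r[:2,0]);Q=P[np.abs(ang)<np.radians(half)]
        x0,e=fitR(Q,55,x0)
    return x0,e,len(Q)
if __name__=='__main__':
    c=ctrl.camera('wrist')
    for h in (25,35,45):
        b,e,n=bowl(c,h);print('bowl',np.round(b,1),'rms',round(e,2),n,'jar',jf(b))
    im=c['img'];hsv=cv2.cvtColor(im,cv2.COLOR_RGB2HSV);H,S,V=cv2.split(hsv)
    m=((H<17)&(S>90)).astype(np.uint8);m[:,400:]=0;m=cv2.morphologyEx(m,cv2.MORPH_CLOSE,np.ones((7,7),np.uint8))
    cs,_=cv2.findContours(m,cv2.RETR_EXTERNAL,cv2.CHAIN_APPROX_NONE);q=max(cs,key=cv2.contourArea)[:,0]
    q=np.array([t for t in q if 3<t[0]<556 and 3<t[1]<416])
    P=np.array([plane(c,u,v,.07)[:2]*1000 for u,v in q])
    x,e=fitR(P,69,[687,-9]);print('inlay',np.round(x,1),'rms',round(e,2),len(P))
E
python3 bc.py
```

```text
bowl [500.8  27.1] rms 0.23 77 jar [-100.1   42.7]
bowl [500.8  27.2] rms 0.22 103 jar [-100.    42.8]
bowl [500.8  27.1] rms 0.22 125 jar [-100.1   42.8]
inlay [690.1  -9.5] rms 0.23 292
```

apply_moves([
  {"translation": [0.006, 0, 0], "angular": [0, 0, 0], "hand": 0.027},
  {"translation": [0.006, 0, 0], "angular": [0, 0, 0], "hand": 0.027},
  {"translation": [0.006, 0, 0], "angular": [0, 0, 0], "hand": 0.027},
  {"translation": [0.006, 0, 0], "angular": [0, 0, 0], "hand": 0.027},
  {"translation": [0.006, 0, 0], "angular": [0, 0, 0], "hand": 0.027},
  {"translation": [0.006, 0, 0], "angular": [0, 0, 0], "hand": 0.027},
  {"translation": [0.006, 0, 0], "angular": [0, 0, 0], "hand": 0.027},
  {"translation": [0.006, 0, 0], "angular": [0, 0, 0], "hand": 0.027},
  {"translation": [0.006, 0, 0], "angular": [0, 0, 0], "hand": 0.027},
  {"translation": [0.004, 0, 0], "angular": [0, 0, 0], "hand": 0.027},
])

```text
time_s: 6.82
eef_pos: [0.5727, -0.0328, 0.0993]
eef_rot: [-0.0, 0.94, -0.342, 0.0]
wrist_force: [-0.9, -0.1, 0.1]
opening: 0.313
```

```bash
sed -i 's/J=np.array(\[602.2,-12.3\])/J=np.array([605.1,-12.3])/' bc.py; python3 go.py;python3 bc.py; python3 wb.py w5
```

```text
t 6.83 tcp [572.7 -32.8  99.3] yaw -0.6983 F [-0.9 -0.1  0.1] op 0.313 q6 2.01 tilt z [ 1.e-04 -0.e+00 -1.e+00]
jar frame [-30.1 -19.5]
bowl [544.7  -9.7] rms 0.22 77 jar [-60.3   4.6]
bowl [544.7  -9.6] rms 0.21 103 jar [-60.2   4.7]
bowl [544.7  -9.6] rms 0.2 126 jar [-60.3   4.7]
inlay [690.   -9.1] rms 0.46 435
```

View pics/w5.png

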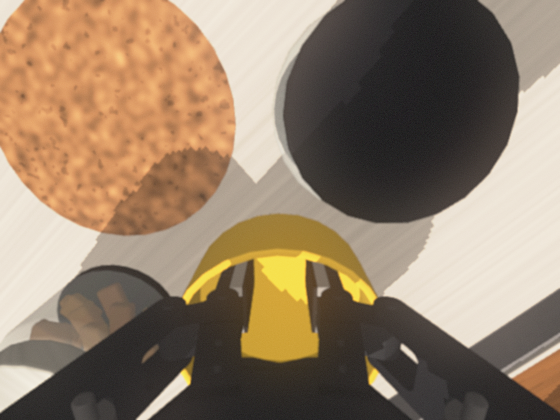

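View pics/w5s.png

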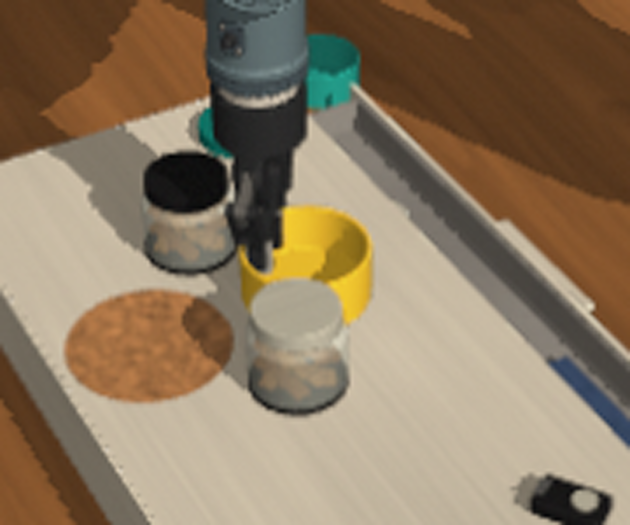

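apply_moves([
  {"translation": [-0.0004, -0.005, 0], "angular": [0, 0, -0.1462], "hand": 0.027},
  {"translation": [-0.0004, -0.005, 0], "angular": [0, 0, -0.1462], "hand": 0.027},
  {"translation": [-0.0004, -0.005, 0], "angular": [0, 0, -0.1462], "hand": 0.027},
  {"translation": [-0.0004, -0.005, 0], "angular": [0, 0, -0.1462], "hand": 0.027},
  {"translation": [-0.0004, -0.005, 0], "angular": [0, 0, -0.1462], "hand": 0.027},
  {"translation": [0, 0, 0], "angular": [0, 0, 0], "hand": 0.027},
  {"translation": [0.003, 0, 0], "angular": [0, 0, 0], "hand": 0.027},
  {"translation": [0, 0, 0], "angular": [0, 0, 0], "hand": 0.027},
])

```text
time_s: 8.02
eef_pos: [0.5835, -0.0093, 0.0993]
eef_rot: [0.0, 1.0, 0.016, 0.0]
wrist_force: [-0.9, 0.1, 0.1]
opening: 0.316
```

```bash
python3 go.py;python3 bc.py; python3 wb.py w6
```

```text
t 8.03 tcp [583.5  -9.3  99.3] yaw 0.0311 F [-0.9  0.1  0.1] op 0.316 q6 1.32 tilt z [ 1.e-04  0.e+00 -1.e+00]
jar frame [-18.6   3.6]
bowl [546.9  -9.9] rms 0.22 76 jar [-58.1   4.3]
bowl [546.9 -10. ] rms 0.21 103 jar [-58.1   4.2]
bowl [546.9 -10. ] rms 0.21 126 jar [-58.1   4.3]
inlay [690.   -8.8] rms 3.94 464
```

View pics/w6.png

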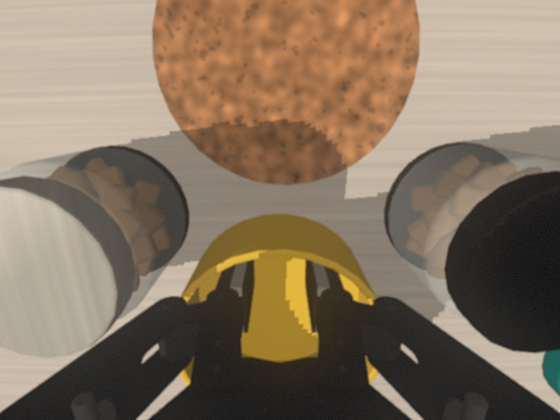

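```bash
python3 - <<'E'
from bc import *
c=ctrl.camera('wrist');im=c['img'];hsv=cv2.cvtColor(im,cv2.COLOR_RGB2HSV);H,S,V=cv2.split(hsv)
m=((H<17)&(S>90)).astype(np.uint8);m[145:,:150]=0;m[145:,400:]=0;m[188:]=0;m=cv2.morphologyEx(m,cv2.MORPH_CLOSE,np.ones((7,7),np.uint8))
cs,_=cv2.findContours(m,cv2.RETR_EXTERNAL,cv2.CHAIN_APPROX_NONE);q=max(cs,key=cv2.contourArea)[:,0]
q=np.array([t for t in q if 3<t[0]<556 and 3<t[1]<416]);P=np.array([plane(c,u,v,.07)[:2]*1000 for u,v in q])
I,e=fitR(P,69,[687,-9]);print('inlay',I,e,len(P))
g=V.astype(int)
# inner jar-base edges: for rows, scan from gap outward to the strongest dark step
L=[];Rr=[]
for v in range(165,250,4):
    row=cv2.GaussianBlur(V[v:v+1].astype(np.float32),(5,1),0)[0];gr=np.gradient(row)
    ul=150+np.argmax(gr[150:200]);ur=375+np.argmin(gr[375:430]);L.append((v,ul,round(gr[ul])));Rr.append((v,ur,round(gr[ur])))
print(L);print(Rr)
E
```

```text
inlay [689.99445773  -9.25158463] 0.4142208615266333 464
[(165, np.int64(163), 20), (169, np.int64(167), 21), (173, np.int64(171), 22), (177, np.int64(174), 22), (181, np.int64(177), 23), (185, np.int64(180), 22), (189, np.int64(182), 25), (193, np.int64(183), 24), (197, np.int64(185), 25), (201, np.int64(186), 26), (205, np.int64(187), 26), (209, np.int64(188), 26), (213, np.int64(189), 25), (217, np.int64(189), 26), (221, np.int64(189), 25), (225, np.int64(188), 25), (229, np.int64(187), 24), (233, np.int64(187), 23), (237, np.int64(185), 24), (241, np.int64(184), 21), (245, np.int64(182), 19), (249, np.int64(179), 18)]
[(165, np.int64(407), -29), (169, np.int64(403), -32), (173, np.int64(399), -32), (177, np.int64(397), -33), (181, np.int64(394), -32), (185, np.int64(392), -31), (189, np.int64(390), -33), (193, np.int64(388), -20), (197, np.int64(386), -20), (201, np.int64(386), -20), (205, np.int64(385), -21), (209, np.int64(384), -22), (213, np.int64(384), -23), (217, np.int64(384), -22), (221, np.int64(384), -21), (225, np.int64(384), -20), (229, np.int64(385), -20), (233, np.int64(386), -20), (237, np.int64(388), -19), (241, np.int64(390), -17), (245, np.int64(392), -13), (249, np.int64(395), -11)]
```

```bash
cat > jars.py <<'E'
from bc import *
def jars(c):
    V=c['img'].max(axis=2);out=[]
    L=[];Q=[]
    for v in range(165,236,3):
        row=cv2.GaussianBlur(V[v:v+1].astype(np.float32),(5,1),0)[0];gr=np.gradient(row)
        L.append((150+np.argmax(gr[150:200]),v));Q.append((375+np.argmin(gr[375:430]),v))
    for A,x0 in ((L,[603,86]),(Q,[609,-110])):
        P=np.array([plane(c,u,v,.07)[:2]*1000 for u,v in A]);out.append(fitR(P,40,x0))
    return out
E
python3 - <<'E'
from jars import *
c=ctrl.camera('wrist');(l,e1),(r,e2)=jars(c);print(l,e1,r,e2,np.linalg.norm(l-r));m=(l+r)/2;d=l-r;print(m,np.arctan2(-d[0],d[1]))
b,_,_=bowl(c);I=np.array([690,-9.2]);w=I-m;a=np.arctan2(w[1],w[0]);print('dist',np.linalg.norm(w),'yaw',a);x=b-m;print('bowl jar',x[0]*np.cos(a)+x[1]*np.sin(a),-x[0]*np.sin(a)+x[1]*np.cos(a))
E
```

```text
[600.0572628  85.922144 ] 0.21225377056516656 [ 608.19009985 -111.4975914 ] 0.15587910962629023 197.58718319547785
[604.12368133 -12.7877237 ] 0.041172383381892996
dist 85.9512296026706 yaw 0.04175351968383223
bowl jar -57.092405130832276 5.377212501059377
```

apply_moves([
  {"translation": [0.003, 0.001, 0], "angular": [0, 0, -0.01], "hand": 0.027},
  {"translation": [0.004, 0.0015, 0], "angular": [0, 0, 0], "hand": 0.027},
  {"translation": [0.004, 0.0015, 0], "angular": [0, 0, 0], "hand": 0.027},
  {"translation": [0.004, 0.0015, 0], "angular": [0, 0, 0], "hand": 0.027},
  {"translation": [0.003, 0, 0], "angular": [0, 0, 0], "hand": 0.027},
  {"translation": [0.003, 0, 0], "angular": [0, 0, 0], "hand": 0.027},
])

```text
time_s: 9.07
eef_pos: [0.6046, -0.0138, 0.0992]
eef_rot: [0.0, 1.0, 0.021, -0.0]
wrist_force: [-1.1, 0.5, 0.6]
opening: 0.316
```

```bash
sed -i 's/J=np.array(\[605.1,-12.3\]);a=.033/J=np.array([604.1,-12.8]);a=.041/' bc.py; cat > rel.py <<'E'
from jars import *
import sys
c=ctrl.camera('wrist')
if len(sys.argv)>1: save(c,sys.argv[1])
b,e,n=bowl(c);o=ctrl.get_obs();print('bowl',np.round(b,1),round(e,2),n,'jar',jf(b),'tcp jar',jf(o['eef_pos'][:2]*1000))
try:
    (l,e1),(r,e2)=jars(c);m=(l+r)/2;d=l-r;print('jars',np.round(m,1),round(np.linalg.norm(d),1),round(np.arctan2(-d[0],d[1]),3),e1,e2)
except Exception as ex: print(ex)
E
python3 go.py;python3 rel.py w7.png
```

```text
t 9.07 tcp [604.6 -13.8  99.2] yaw 0.0428 F [-1.1  0.5  0.6] op 0.316 q6 1.31 tilt z [-2.e-04 -0.e+00 -1.e+00]
jar frame [ 2.4 -1.6]
bowl [568.2 -14.8] 0.3 103 jar [-35.9  -0.5] tcp jar [ 0.9 -1.1]
jars [607.2 -12.5] 199.4 0.029 13.757078212423462 6.634077676187637
```

View pics/w7.png

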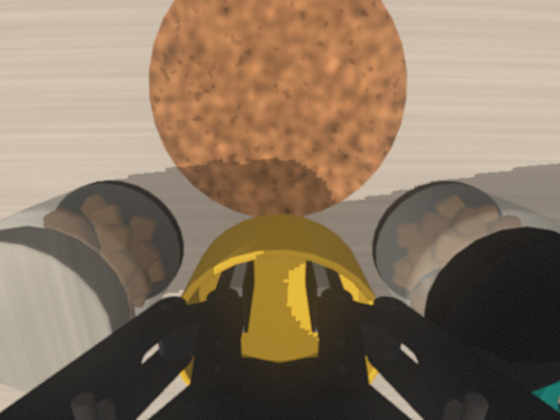

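```bash
sed -i 's/def jars(c):/def jars(c,v0=165,v1=236):/; s/range(165,236,3)/range(v0,v1,3)/; s/gr\[375:430\]/gr[362:430]/; s/375+np/362+np/' jars.py; sed -i 's/jars(c)/jars(c,int(sys.argv[2]),int(sys.argv[3]))/' rel.py
python3 rel.py w7b.png 195 262
```

```text
bowl [568.6 -14.8] 0.31 103 jar [-35.5  -0.5] tcp jar [ 0.8 -1.1]
jars [604.1 -12.7] 197.5 0.042 0.1681984992504321 0.18434614246512734
```

apply_moves([
  {"translation": [0.004, -0.0003, 0], "angular": [0, 0, 0], "hand": 0.027},
  {"translation": [0.004, -0.0002, 0], "angular": [0, 0, 0], "hand": 0.027},
  {"translation": [0.004, 0, 0], "angular": [0, 0, 0], "hand": 0.027},
  {"translation": [0.004, 0, 0], "angular": [0, 0, 0], "hand": 0.027},
  {"translation": [0.004, 0, 0], "angular": [0, 0, 0], "hand": 0.027},
  {"translation": [0.004, 0, 0], "angular": [0, 0, 0], "hand": 0.027},
])

```text
time_s: 9.93
eef_pos: [0.6287, -0.0122, 0.0993]
eef_rot: [-0.0, 1.0, 0.021, -0.0]
wrist_force: [-1.5, 0.0, 1.1]
opening: 0.318
```

```bash
python3 go.py;python3 rel.py w8.png 225 275; python3 wb.py w8x
```

```text
t 9.93 tcp [628.7 -12.2  99.3] yaw 0.0428 F [-1.5  0.   1.1] op 0.318 q6 1.32 tilt z [-1.e-04  0.e+00 -1.e+00]
jar frame [26.5 -0.8]
bowl [592.4 -13.2] 0.24 103 jar [-11.7   0.1] tcp jar [25.1 -0.5]
jars [604.3 -12.8] 197.8 0.04 0.3201296874503757 0.14658097782153323
```

View pics/w8.png

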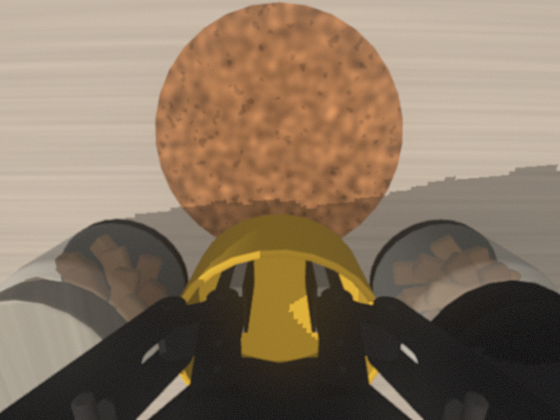

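View pics/w8xs.png

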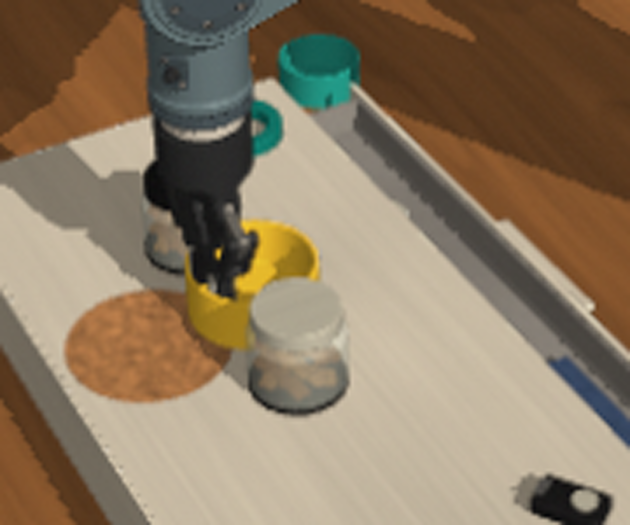

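Centred to about 0.1 mm with hardly any force, so I'm pushing on.

apply_moves([
  {"translation": [0.004, 0, 0], "angular": [0, 0, 0], "hand": 0.027},
  {"translation": [0.004, 0, 0], "angular": [0, 0, 0], "hand": 0.027},
  {"translation": [0.004, 0, 0], "angular": [0, 0, 0], "hand": 0.027},
  {"translation": [0.004, 0, 0], "angular": [0, 0, 0], "hand": 0.027},
  {"translation": [0.004, 0, 0], "angular": [0, 0, 0], "hand": 0.027},
  {"translation": [0.004, 0, 0], "angular": [0, 0, 0], "hand": 0.027},
  {"translation": [0.004, 0, 0], "angular": [0, 0, 0], "hand": 0.027},
  {"translation": [0.004, 0, 0], "angular": [0, 0, 0], "hand": 0.027},
  {"translation": [0.004, 0, 0], "angular": [0, 0, 0], "hand": 0.027},
  {"translation": [0.004, 0, 0], "angular": [0, 0, 0], "hand": 0.027},
])

```text
time_s: 11.38
eef_pos: [0.6687, -0.0105, 0.0993]
eef_rot: [-0.0, 1.0, 0.021, 0.0]
wrist_force: [-0.2, 0.0, -0.6]
opening: 0.318
```

```bash
python3 go.py;python3 rel.py w9.png 240 275
```

```text
t 11.38 tcp [668.7 -10.5  99.3] yaw 0.0428 F [-0.2  0.  -0.6] op 0.318 q6 1.34 tilt z [ 0.  0. -1.]
jar frame [66.5 -0.4]
bowl [632.3 -11.6] 0.25 103 jar [28.2  0. ] tcp jar [65.1 -0.4]
jars [661.9 -12.3] 191.9 0.12 1.9818742858987424 4.98255204727137
```

apply_moves([
  {"translation": [0.004, 0, 0], "angular": [0, 0, 0], "hand": 0.027},
  {"translation": [0.004, 0, 0], "angular": [0, 0, 0], "hand": 0.027},
  {"translation": [0.004, 0, 0], "angular": [0, 0, 0], "hand": 0.027},
  {"translation": [0.004, 0, 0], "angular": [0, 0, 0], "hand": 0.027},
  {"translation": [0.004, 0, 0], "angular": [0, 0, 0], "hand": 0.027},
  {"translation": [0.004, 0, 0], "angular": [0, 0, 0], "hand": 0.027},
  {"translation": [0.004, 0, 0], "angular": [0, 0, 0], "hand": 0.027},
  {"translation": [0.004, 0, 0], "angular": [0, 0, 0], "hand": 0.027},
  {"translation": [0.004, 0, 0], "angular": [0, 0, 0], "hand": 0.027},
  {"translation": [0.004, 0, 0], "angular": [0, 0, 0], "hand": 0.027},
])

```text
time_s: 12.68
eef_pos: [0.7086, -0.0088, 0.0993]
eef_rot: [0.0, 1.0, 0.021, -0.0]
wrist_force: [-1.9, -0.3, 1.8]
opening: 0.316
```

apply_moves([
  {"translation": [0.004, 0, 0], "angular": [0, 0, 0], "hand": 0.027},
  {"translation": [0.004, 0, 0], "angular": [0, 0, 0], "hand": 0.027},
  {"translation": [0.004, 0, 0], "angular": [0, 0, 0], "hand": 0.027},
  {"translation": [0.003, 0, 0], "angular": [0, 0, 0], "hand": 0.027},
  {"translation": [0.002, 0, 0], "angular": [0, 0, 0], "hand": 0.027},
  {"translation": [0, 0, 0], "angular": [0, 0, 0], "hand": 0.027},
])

```text
time_s: 13.42
eef_pos: [0.7257, -0.0081, 0.0993]
eef_rot: [-0.0, 1.0, 0.021, 0.0]
wrist_force: [-0.1, -0.1, 1.2]
opening: 0.314
```

```bash
python3 go.py;python3 rel.py w10.png 240 275; python3 wb.py w10x
```

```text
t 13.43 tcp [725.7  -8.1  99.3] yaw 0.0428 F [-0.1 -0.1  1.2] op 0.314 q6 1.35 tilt z [ 6.e-04  0.e+00 -1.e+00]
jar frame [123.5   0.2]
bowl [689.2  -9. ] 0.25 103 jar [85.2  0.3] tcp jar [121.6  -0.2]
jars [721.4 -48.1] 110.3 0.282 2.57349392564231 1.693612068221134
```

View pics/w10.png

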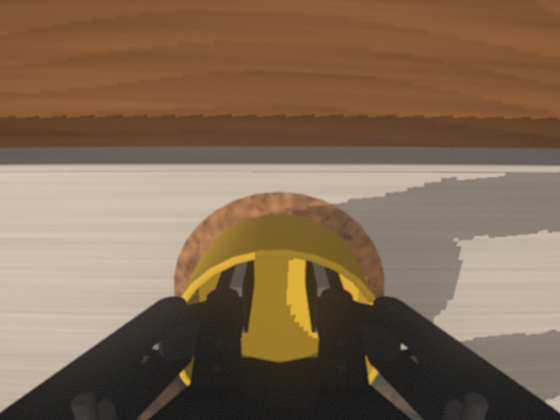

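View pics/w10xs.png

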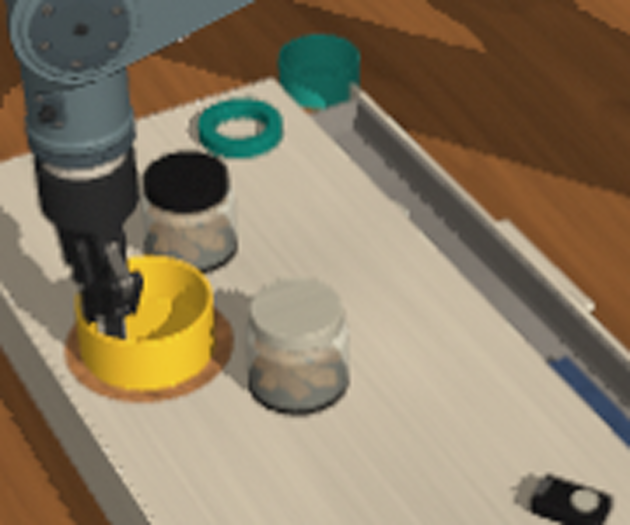

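The bowl is centred on the cork to within about 1 mm, with 14 mm of margin. I'm backing off the wall inside the bowl and lifting out.

apply_moves([
  {"translation": [-0.008, 0, 0], "angular": [0, 0, 0], "hand": 0.027},
  {"translation": [-0.012, 0, 0], "angular": [0, 0, 0], "hand": 0.027},
  {"translation": [-0.01, 0, 0], "angular": [0, 0, 0], "hand": 0.027},
  {"translation": [0, 0, 0], "angular": [0, 0, 0], "hand": 0.027},
  {"translation": [0, 0, -0.01], "angular": [0, 0, 0], "hand": 0.027},
  {"translation": [0, 0, -0.02], "angular": [0, 0, 0], "hand": 0.027},
  {"translation": [0, 0, -0.03], "angular": [0, 0, 0], "hand": 0.027},
  {"translation": [0, 0, -0.04], "angular": [0, 0, 0], "hand": 0.027},
  {"translation": [0, 0, -0.04], "angular": [0, 0, 0], "hand": 0.027},
])

```text
time_s: 14.75
eef_pos: [0.6959, -0.0094, 0.2425]
eef_rot: [0.0, 1.0, 0.021, 0.001]
wrist_force: [0.9, -0.4, -0.4]
opening: 0.315
```

apply_moves([
  {"translation": [-0.04, 0, -0.02], "angular": [0, 0, 0], "hand": 0.027},
  {"translation": [-0.04, 0, 0], "angular": [0, 0, 0], "hand": 0.027},
  {"translation": [-0.04, 0, 0], "angular": [0, 0, 0], "hand": 0.027},
  {"translation": [-0.04, 0, 0], "angular": [0, 0, 0], "hand": 0.027},
  {"translation": [-0.04, 0, 0], "angular": [0, 0, 0], "hand": 0.027},
  {"translation": [-0.04, 0, 0], "angular": [0, 0, 0], "hand": 0.027},
  {"translation": [-0.04, 0, 0], "angular": [0, 0, 0], "hand": 0.027},
  {"translation": [0, 0, 0], "angular": [0, 0, 0], "hand": 0.027},
])

```text
time_s: 15.75
eef_pos: [0.4146, -0.0214, 0.261]
eef_rot: [0.001, 1.0, 0.021, 0.001]
wrist_force: [0.4, -0.2, 0.1]
opening: 0.318
```

```bash
python3 go.py; python3 wb.py w11; python3 - <<'E'
from meas import *
c=ctrl.camera('top');im=c['img'];hsv=cv2.cvtColor(im,cv2.COLOR_RGB2HSV);H,S,V=cv2.split(hsv)
print('bowl',circ(c,(H>18)&(H<35)&(S>150),0.12,(260,85,370,180)))
print('ring',circ(c,(H>75)&(H<100)&(S>100),0.086,(380,180,430,230)))
E
```

```text
t 15.75 tcp [414.6 -21.4 261. ] yaw 0.0422 F [ 0.4 -0.2  0.1] op 0.318 q6 1.19 tilt z [ 0.0029 -0.0011 -1.    ]
jar frame [-187.8   -2.9]
bowl (array([683.4,  -7.5]), array([108.3, 118.2]), array([682.9,  -8. ]), 59.5)
ring (array([ 498.5, -243.5]), array([75.7, 79.7]), array([ 498.4, -243.5]), 40.6)
```

View pics/w11t.png

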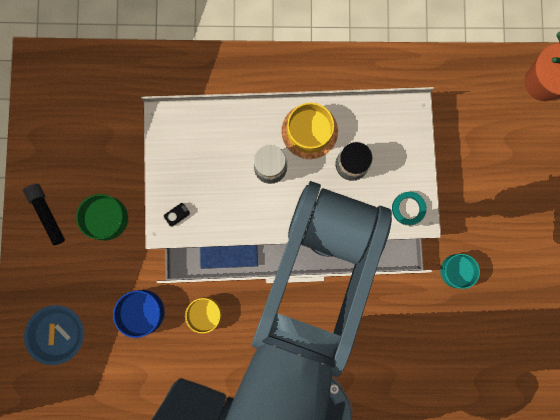

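View pics/w11s.png

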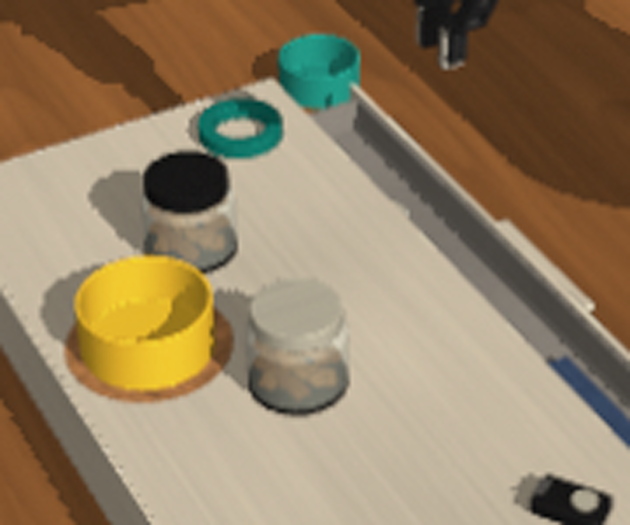

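```bash
python3 -c "
from bench import ctrl
print(ctrl.hand_in())"
```

```text
the job is handed in; nothing more can be done
None
```

The large yellow bowl is standing wholly on the cork inlay, and I've handed the job in. I put the part-open fingertips inside it and pushed the front wall along the shelf, diagonally to the middle line and then straight through the gap. I then backed off the wall, lifted out, and drew the hand clear at about 16 s.

**Bowl position:** Before I withdrew the hand, the wrist camera put the bowl about 1 mm from the inlay centre, against a 14 mm margin. In the gap it was off the middle line by about 0.1 mm. Wrist force stayed at about 3 N or less in every reading, taken at the end of each move.

**Other objects:** The ring measured unmoved. The clicker, tray and jars look the same as at the start; I checked those only by eye in the pictures.

**Disagreements:**
- The cameras differ by 2–4 mm in absolute x, so I steered by bowl, jar and inlay positions all taken from the wrist view.
- The last top-view fit put the bowl about 4–5 mm nearer the robot. The bowl's outer wall was in that outline (118 mm instead of 110 mm), so I trust it less, and it would still be inside the margin.

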